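# Dress the leaning spindle of a drum sander

## Robot

A 6-joint arm with a two-finger parallel gripper is mounted at the origin on the work surface. World frame = base frame: x ahead of the robot, y to its left, z up, the work surface at z = 0. Lengths are in m, angles in rad, forces in N, time in s.
With the tool pointing down it reaches from about 0.35 to 0.775 m from the base axis. Payload 7.3 kg.
Tool frame: the origin (TCP) lies on the centre line of the jaws, within the pads' length; the fingertips stand ahead of it and the grasp point (between the pads) lies 11 mm behind it (robot.nose_length is the z of the fingertips in the tool frame, in m); z points along the fingers, y is the line along which they close (so a half turn about z gives the same grasp; the last joint's range is limited). The gripper opens to 92 mm and grips with 3 to 60 N. Pads are 19 mm wide; open, the fingers measure 130 mm over their backs; the gripper's body (75 mm by 190 mm) begins 47 mm behind the grasp point.
Start: joints at [-1.402, 0.342, 1.524, -0, 1.275, -0.146], TCP at [0.163, -0.499, 0.235] pointing down, gripper open.
Joint ranges: [-2.53, 2.53], [-0.77, 2.02], [0.04, 2.7], [-1, 4.14], [0.28, 2.66], [-3.11, 3.11]. Speed limits (rad/s): [2.57, 2.57, 3.14, 3.14, 3.14, 3.14].

## Interface

Orientations are given as [roll, pitch, yaw] about the fixed x, y, z axes, in that order (R = Rz(yaw) Ry(pitch) Rx(roll)).
In Python, from cell import robot, cams gives the robot as it stands. The module is installed in compiled form; this text tells all that it offers.
- The arm moves only by the tool carry_out, never from a script. Its argument "deltas" is a list of rows, each a list of 7 numbers: the shift along the tool's x, y, z in cm, then the turn, a rotation vector about the tool's x, y, z in rad, then the opening, from 0 (shut) to 1 (fully open). A call has exactly 8 rows; each row shifts and turns the commanded pose from where the row before left it, along the tool's axes as they then stand; what a row does not reach is not made up. A row lasts 1/12 s, in which the tool goes at most 41.7 mm and 7.16 degrees, less where a joint would pass 70% of its speed; a pose out of reach is approached as far as the arm can. A call is refused whole if a number of a shift passes 4.17 or a number of a turn 0.125, either way. A call with a gripper value outside its range is refused whole. The fingers move at their own pace and stop on an object; "force" is the grip in N (left out, the last holds). Time passes only in rows, so rows that do not move let the fingers close, or fill a call up. It gives the time, the measured TCP pose, the force, the opening and the grip force at its end, in the units of the state.
- robot.observe(): the state, without advancing time (a new reading comes with each control period).
- cams.read_camera(name): name is "scene" or "top" or "wrist"; returns a dict with "image" (480x640x3 uint8, blue, green, red), "depth" (480x640 float32, m along the optical axis (not along the pixel's ray), 0 where there is no reading), "fx", "fy", "cx", "cy" (pixels), "D" ([k1, k2, p1, p2, k3] as OpenCV has them; the pictures are not rectified), "world_to_cam" (4x4, takes a point from world to camera coordinates). Camera axes: x right, y up, looking along -z (the intrinsics and any distortion apply to the point x, -y, -z); pixel columns grow to the right and rows downward; lengths in m; the calibration is good to about 2 mm. A picture is of the moment at which its call begins.
- robot.hand_in(): hands the job in; it is judged then, once.
The state is a dict: "time": time; "qpos": joint angles; "qvel": joint speeds; "joint_efforts": joint torques, N m; "tool_pos": TCP position; "tool_rot": TCP orientation; "contact_force": force on the tool from outside, world axes, zero at the start; "torque": the same for the moment, N m; "opening": finger opening in m; "grip_force": force on a finger pad.
Only numpy, scipy, OpenCV 4.12 (cv2) and the standard library are available. Lean on these libraries where they do the work, as an engineer would, in place of code of your own. Each camera call takes 0.05 s, during which the arm holds its last target. There are 200 camera calls.

## Task

The spindle of the drum sander is bare and leans over at an angle. Fit the parts that lie on the bench beside it: first the thick metal spacer ring, then the sanding drum, then the flat clamp washer, each one slid fully home on what is below it. Let go of everything, leave the hand nut for me to screw on, and do not disturb the other things on the bench.

Things in the scene. Friction and masses are not known exactly. Their poses are not given: they have to be found in the camera images.
- sander: Tilting-head drum sander for hand-held work, fixed to the bench: grey base plate 220 mm (its x) by 180 mm (its y) and 20 mm high, a control box 60 mm high (with its dial) along the front, and behind it a dark finned motor 77 mm across tilted between two cast cheeks that reach 118 mm high. Origin: centre of its underside, on the bench; x points to its back, z up.
- spindle: Fixed bare steel spindle on the motor, leaning 30 degrees from vertical to the sander's front (-x). Origin: on its axis, in the upper face of the shoulder (40 mm across, 7 mm thick) that the first part seats on, 151 mm above the bench. z runs up the axis, y is level. From the shoulder up the shaft is 14 mm across for 81 mm, then tapers over 14 mm to a blunt 6 mm end.
- spindle_tip (a point): The free upper end of the spindle, on its axis, 95 mm from the shoulder face. Same axes as the spindle.
- spacer: Thick aluminium spacer ring lying flat on the bench: 60 mm outside, 25 mm thick, plain 18 mm bore right through, about 0.17 kg. Origin at its centre, z along its bore. Either way up will do.
- drum: Sanding drum, black rubber with a brown abrasive sleeve, standing on end on the bench: 64 mm outside, 45 mm tall, plain 18 mm bore right through, about 0.17 kg. Origin at its centre, z along its bore. Either way up will do.
- washer: Flat steel clamp washer lying on the bench: 60 mm outside, 8 mm thick, plain 18 mm bore, about 0.14 kg. Origin at its centre, z along its bore. Either way up will do.
- hull: Bystander: small wooden model ship hull, 180 mm long, 46 mm wide, 50 mm high. Origin at the centre of its underside, x along it. Leave alone.
- glue: Bystander: glue bottle, 40 mm across, 105 mm tall, standing. Origin at the centre of its underside. Leave alone.
- spanner: Bystander: steel spanner, 170 mm long, lying flat along its x. Leave alone.
- nut: Bystander: black star-shaped hand nut of the spindle, 44 mm across, 26 mm high, on the bench. Origin at the centre of its underside. Leave alone.
Not all that is in view belongs to the job. Several things have the shape of the spacer; the one meant has the colours described above.

How it is judged:
By the outcome, as a careful person would: the job done as asked, in the order asked, and still so for the second after the job is handed in, with the robot touching nothing.
It also fails if it takes over 72 s, if anything falls off the work surface, if the arm or the gripper's body presses on something with over 40 N, if the wrist force passes 120 N, or if a joint passes its speed limit or range.

## Working session

There is one attempt and no reset: what is moved stays moved. The work goes in short steps, Python scripts to look and compute and a tool call to move; the robot and the scene stay as the last step left them, time stands still between calls to the robot, and variables do not carry over. Pictures are saved under pics/ and viewed, at most 10 in all, crops included, and the job is handed in when it is done.

Besides the shell and the picture viewer there is one more tool, called after "Emit:" as a command line: name --pt "numbers of a row" for each row, then --argument value for the rest. carry_out: Moves the arm, as the interface text tells. Its arguments: {"type":"object","properties":{"deltas":{"type":"array","items":{"type":"array","items":{"type":"number"}}},"force":{"type":"number"}},"required":["deltas"]}

```bash
mkdir -p pics; ls
python3 - <<'E'
from cell import robot,cams
import cv2,numpy as np
print(robot.observe(), robot.nose_length)
for n in ("scene","top"):
    c=cams.read_camera(n); cv2.imwrite(f"pics/{n}0.png",c["image"]); print(n,c["fx"],c["fy"],c["cx"],c["cy"],c["D"],np.round(c["world_to_cam"],4).tolist(),(c["depth"]>0).mean())
E
```

```text
pics
{'time': 0.0, 'qpos': array([-1.40200435e+00,  3.42727817e-01,  1.52502838e+00, -2.80441630e-05,
        1.27537161e+00, -1.45998232e-01]), 'qvel': array([-0.00186104,  0.00108787,  0.00100165, -0.00074409, -0.00118528,
        0.0001011 ]), 'joint_efforts': array([-1.21436555e-03, -4.31245637e+01, -2.44223785e+01,  7.15371617e-02,
        5.58959472e-02, -1.60667018e-04]), 'tool_pos': array([ 0.16249617, -0.49880563,  0.23403833]), 'tool_rot': array([-3.14006993e+00, -1.96802992e-04,  3.14798242e-01]), 'contact_force': array([0.51937264, 0.23362753, 0.0129425 ]), 'torque': array([-0.01012476, -0.0116467 ,  0.05139359]), 'grip_force': 0.0, 'opening': 0.09177876227007972} 0.008
scene 444.5926884016459 444.5926884016459 319.20835856520614 247.76617531773033 [-0.08534002  0.          0.          0.          0.        ] [[-0.7761, 0.6306, 0.0098, 0.4374], [-0.5182, -0.6465, 0.5599, 0.2004], [0.3594, 0.4294, 0.8285, -1.3472], [0.0, 0.0, 0.0, 1.0]] 0.9963053385416667
top 521.7720124380853 521.7720124380853 319.2673527553401 242.38624656263318 [-0.00258271  0.          0.          0.          0.        ] [[0.0071, -0.9999, -0.0124, -0.0011], [0.998, 0.0063, 0.0629, -0.57], [-0.0628, -0.0128, 0.9979, -1.572], [0.0, 0.0, 0.0, 1.0]] 0.9958072916666667
```

View pics/scene0.png

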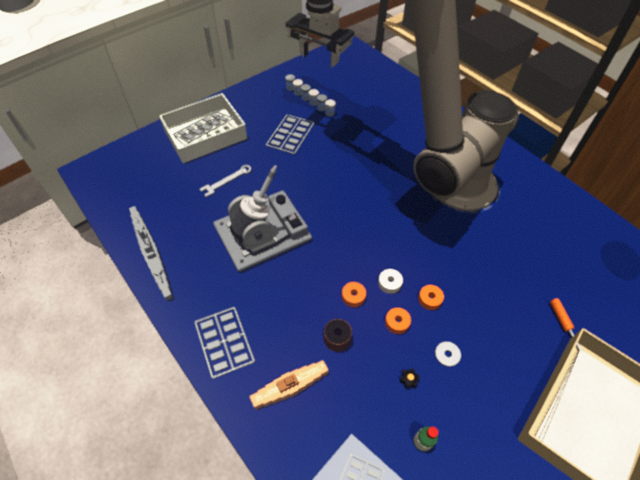

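View pics/top0.png

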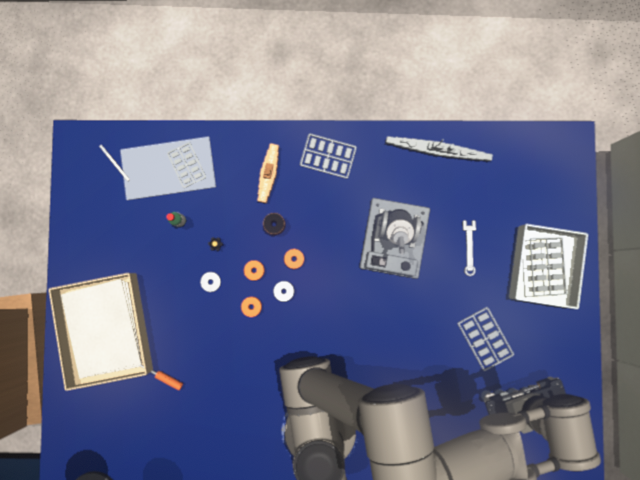

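The scene view shows the bare spindle at about (268,180), the silver spacer (391,281), the drum (338,335) and the thinner washer (448,354). In the top view these are at spacer (284,291), drum (273,223), washer (210,282) and sander (396,238). The three orange rings are decoys.

```bash
cat > h.py <<'E'
from cell import robot,cams
import cv2,numpy as np
from scipy.spatial.transform import Rotation as Ro
def cloud(c):
    h,w=c["depth"].shape
    u,v=np.meshgrid(np.arange(w),np.arange(h))
    K=np.array([[c["fx"],0,c["cx"]],[0,c["fy"],c["cy"]],[0,0,1]])
    n=cv2.undistortPoints(np.stack([u,v],-1).reshape(-1,1,2).astype(float),K,np.array(c["D"],float)).reshape(h,w,2)
    T=np.linalg.inv(c["world_to_cam"]); d=np.dstack([n[...,0],-n[...,1],-np.ones((h,w))])@T[:3,:3].T
    P=d*c["depth"][...,None]+T[:3,3]
    return P,d,T[:3,3]          # world points, ray directions, centre
def onplane(d,o,uv,z):          # pixels -> plane height z
    r=cv2.remap(d.astype(np.float32),np.float32(uv)[None,:,0],np.float32(uv)[None,:,1],cv2.INTER_LINEAR)[0]
    return o+r*((z-o[2])/r[:,2])[:,None]
E
python3 - <<'E'
from h import *
for n in ("top","scene"):
    c=cams.read_camera(n); P,d,o=cloud(c); hsv=cv2.cvtColor(c["image"],cv2.COLOR_BGR2HSV); z=P[...,2]
    print(n,"table z",np.median(z[(hsv[...,0]>110)&(hsv[...,1]>150)]))
    reg=(P[...,0]>.3)&(P[...,0]<.85)&(P[...,1]>-.1)&(P[...,1]<.45)
    m=(reg&~((hsv[...,0]>105)&(hsv[...,0]<130)&(hsv[...,1]>120))).astype(np.uint8)
    k,l,s,ce=cv2.connectedComponentsWithStats(m)
    for i in range(1,k):
        if s[i,4]>80:
            q=P[l==i]; zt=np.percentile(q[:,2],90); t=q[q[:,2]>zt-.006]
            (cx,cy),r=cv2.minEnclosingCircle(t[:,:2].astype(np.float32))
            print(np.round(ce[i]),s[i,4],"ztop",zt.round(3),"c",np.round([cx,cy,r],4),"bgr",c["image"][l==i].mean(0).round())
    reg=(P[...,0]>.4)&(P[...,0]<.8)&(P[...,1]<-.1)&(P[...,1]>-.4)
    q=P[reg&(z>.012)&(z<.03)]; print("plate",len(q),cv2.minAreaRect(q[:,:2].astype(np.float32)))
    q=P[reg&(z>.165)&(z<.3)]; 
    for a in np.arange(.165,.26,.01):
        b=q[(q[:,2]>a)&(q[:,2]<=a+.01)]
        if len(b): print(a.round(3),len(b),b.mean(0).round(4),np.ptp(b,0).round(3))
E
```

```text
top table z -0.0010511088395401824
[267. 176.] 811 ztop 0.036 c [0.6595 0.0612 0.2052] bgr [144. 179. 208.]
[195. 172.] 1448 ztop 0.01 c [0.6597 0.2147 0.3   ] bgr [205. 196. 191.]
[329. 163.] 916 ztop 0.008 c [ 0.6673 -0.0169  0.1972] bgr [169. 149. 144.]
[176. 219.] 220 ztop 0.104 c [0.5559 0.2135 0.2467] bgr [ 81.  90. 103.]
[274. 223.] 433 ztop 0.048 c [0.6258 0.1406 0.032 ] bgr [70. 56. 62.]
[215. 244.] 134 ztop 0.027 c [0.5637 0.3217 0.0208] bgr [72. 77. 83.]
[294. 258.] 386 ztop 0.028 c [0.5004 0.0443 0.069 ] bgr [107. 145. 202.]
[253. 270.] 388 ztop 0.028 c [0.4788 0.1064 0.1245] bgr [101. 145. 206.]
[210. 281.] 357 ztop 0.012 c [0.4554 0.1733 0.1917] bgr [219. 212. 211.]
[283. 291.] 385 ztop 0.027 c [0.4224 0.1094 0.0298] bgr [221. 212. 210.]
[251. 306.] 385 ztop 0.028 c [0.417  0.1081 0.1367] bgr [ 99. 145. 210.]
plate 2020 ((0.5952879190444946, -0.2623255252838135), (0.2547186017036438, 0.2918205261230469), 82.59178161621094)
0.165 8 [ 0.5701 -0.223   0.1702] [0.006 0.011 0.007]
0.175 9 [ 0.5654 -0.2231  0.1784] [0.009 0.012 0.008]
0.185 12 [ 0.5587 -0.2208  0.1906] [0.006
[... 1150 characters left out ...]
p 0.026 c [0.5662 0.3244 0.0213] bgr [44. 58. 70.]
[425. 436.] 411 ztop 0.104 c [0.6386 0.4385 0.0102] bgr [ 64.  80. 106.]
[355. 463.] 2109 ztop 0.008 c [0.7876 0.3973 0.0793] bgr [206. 198. 195.]
plate 2009 ((0.5862753391265869, -0.22305390238761902), (0.18212708830833435, 0.22025589644908905), 79.7828140258789)
0.165 20 [ 0.5685 -0.2178  0.1708] [0.013 0.015 0.008]
0.175 24 [ 0.5624 -0.2172  0.1795] [0.014 0.014 0.009]
0.185 24 [ 0.5564 -0.2157  0.1898] [0.013 0.014 0.009]
0.195 24 [ 0.5509 -0.2145  0.2002] [0.015 0.01  0.009]
0.205 20 [ 0.5453 -0.213   0.2107] [0.012 0.012 0.008]
0.215 25 [ 0.5393 -0.2124  0.2199] [0.012 0.016 0.009]
0.225 21 [ 0.533  -0.2121  0.2289] [0.013 0.011 0.008]
```

```bash
cat >> h.py <<'E'
def pose(s=None):
    s=s or robot.observe(); return np.array(s["tool_pos"]),Ro.from_euler("xyz",s["tool_rot"])
def down(yaw): return Ro.from_euler("xyz",[np.pi,0,yaw])
def rows(p1,R1,n,start=None):
    p0,R0=start or pose(); w=(R0.inv()*R1).as_rotvec()/n
    print("per row:",n,"dist",np.linalg.norm(p1-p0).round(3),"turn",w.round(3),"tot",np.linalg.norm(w*n).round(3))
    for i in range(n):
        R=R0*Ro.from_rotvec(w*i); print((R.inv().apply((p1-p0)/n)*100).round(2).tolist()+w.round(3).tolist())
E
python3 - <<'E'
from h import *
p,R=pose(); rows(np.array([.35,-.24,.30]),down(.315+.96),8)
E
```

```text
per row: 8 dist 0.326 turn [-0.   -0.   -0.12] tot 0.96
[3.23, -2.35, -0.82, -0.0, -0.0, -0.12]
[3.49, -1.95, -0.82, -0.0, -0.0, -0.12]
[3.7, -1.52, -0.82, -0.0, -0.0, -0.12]
[3.85, -1.06, -0.82, -0.0, -0.0, -0.12]
[3.95, -0.59, -0.82, -0.0, -0.0, -0.12]
[3.99, -0.12, -0.82, -0.0, -0.0, -0.12]
[3.98, 0.36, -0.82, -0.0, -0.0, -0.12]
[3.91, 0.84, -0.82, -0.0, -0.0, -0.12]
```

Emit:
carry_out --pt "3.23 -2.35 -0.82 0 0 -0.12 1" --pt "3.49 -1.95 -0.82 0 0 -0.12 1" --pt "3.7 -1.52 -0.82 0 0 -0.12 1" --pt "3.85 -1.06 -0.82 0 0 -0.12 1" --pt "3.95 -0.59 -0.82 0 0 -0.12 1" --pt "3.99 -0.12 -0.82 0 0 -0.12 1" --pt "3.98 0.36 -0.82 0 0 -0.12 1" --pt "3.91 0.84 -0.82 0 0 -0.12 1"

```text
time: 0.87
tool_pos: [0.3507, -0.2385, 0.3008]
tool_rot: [3.141, 0.0, 1.28]
contact_force: [1.3, -0.4, 0.6]
opening: 0.0918
grip_force: 0.0
```

Run:
```python
from h import *
print(robot.observe()["qpos"].round(3),pose()[0].round(4),robot.observe()["tool_rot"].round(3))
c=cams.read_camera("wrist"); cv2.imwrite("pics/w1.png",c["image"]); T=np.linalg.inv(c["world_to_cam"]);p,R=pose()
print("cam in tool",R.inv().apply(T[:3,3]-p).round(4),(R.inv().as_matrix()@T[:3,:3]).round(3).tolist(),c["fx"],c["D"])
rows(np.array([.422,.1115,.16]),down(1.92),10)
```

```text
[-0.778  0.104  1.652 -0.     1.386 -0.488] [ 0.3507 -0.2385  0.3008] [3.141 0.    1.28 ]
cam in tool [ 0.062  -0.     -0.1481] [[-0.012, 0.967, 0.256], [1.0, 0.01, 0.007], [0.004, 0.256, -0.967]] 385.39705958006505 [-0.04836821  0.          0.          0.          0.        ]
per row: 10 dist 0.379 turn [ 0.    -0.    -0.063] tot 0.627
[3.5, -0.3, 1.43, 0.0, -0.0, -0.063]
[3.51, -0.08, 1.43, 0.0, -0.0, -0.063]
[3.51, 0.14, 1.43, 0.0, -0.0, -0.063]
[3.49, 0.36, 1.43, 0.0, -0.0, -0.063]
[3.46, 0.58, 1.43, 0.0, -0.0, -0.063]
[3.42, 0.79, 1.43, 0.0, -0.0, -0.063]
[3.36, 1.01, 1.43, 0.0, -0.0, -0.063]
[3.29, 1.22, 1.43, 0.0, -0.0, -0.063]
[3.21, 1.42, 1.43, 0.0, -0.0, -0.063]
[3.12, 1.62, 1.43, 0.0, -0.0, -0.063]
```

View pics/w1.png

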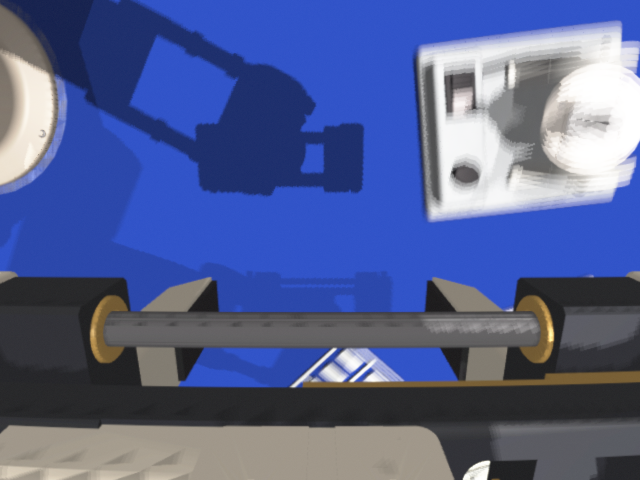

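The wrist view is blurred and overexposed. It shows the sander at upper right, with the spindle near (590,120), and the fingers at the bottom near (175,330) and (470,330). I'll go on to the spacer.

Emit:
carry_out --pt "3.5 -0.3 1.43 0 0 -0.063 1" --pt "3.51 -0.08 1.43 0 0 -0.063 1" --pt "3.51 0.14 1.43 0 0 -0.063 1" --pt "3.49 0.36 1.43 0 0 -0.063 1" --pt "3.46 0.58 1.43 0 0 -0.063 1" --pt "3.42 0.79 1.43 0 0 -0.063 1" --pt "3.36 1.01 1.43 0 0 -0.063 1" --pt "3.29 1.22 1.43 0 0 -0.063 1"

```text
time: 1.58
tool_pos: [0.4086, 0.0359, 0.1853]
tool_rot: [3.141, 0.0, 1.781]
contact_force: [2.0, -0.0, 0.1]
opening: 0.0918
grip_force: 0.0
```

Emit:
carry_out --pt "3.21 1.42 1.43 0 0 -0.063 1" --pt "3.12 1.62 1.43 0 0 -0.063 1" --pt "0 0 2 0 0 0 1" --pt "0 0 0 0 0 0 1" --pt "0 0 0 0 0 0 1" --pt "0 0 0 0 0 0 1" --pt "0 0 0 0 0 0 1" --pt "0 0 0 0 0 0 1"

```text
time: 2.25
tool_pos: [0.4237, 0.1022, 0.1383]
tool_rot: [3.14, 0.001, 1.903]
contact_force: [-0.1, 0.3, 1.3]
opening: 0.0914
grip_force: 0.0
```

```bash
cat >> h.py <<'E'
def ring(c,ztop,lo,hi,near,rad=.06):
    "centre of the best blob (hsv range) near a point, its rim seen at height ztop"
    P,d,o=cloud(c); hsv=cv2.cvtColor(c["image"],cv2.COLOR_BGR2HSV)
    m=cv2.inRange(hsv,np.array(lo),np.array(hi))
    q=P[...,:2]-np.array(near)
    m[(np.hypot(q[...,0],q[...,1])>rad)|(abs(P[...,2]-ztop)>.006)]=0
    t=P[m>0]; 
    return cv2.minEnclosingCircle(t[:,:2].astype(np.float32)),len(t),np.median(t[:,2]) if len(t) else None
E
python3 - <<'E'
from h import *
p,R=pose(); print(p.round(4),robot.observe()["tool_rot"].round(3))
c=cams.read_camera("wrist"); cv2.imwrite("pics/w2.png",c["image"])
print(ring(c,.025,(0,0,110),(180,110,255),(.422,.1115)))
P,d,o=cloud(c); t=np.array([.422,.1115,.025,1]); q=c["world_to_cam"]@t; print("expected px",c["cx"]+c["fx"]*q[0]/-q[2],c["cy"]-c["fy"]*q[1]/-q[2])
E
```

```text
[0.4237 0.1022 0.1383] [3.140e+00 1.000e-03 1.903e+00]
(((0.4210731089115143, 0.11260499060153961), 0.0299827940762043), 5070, np.float64(0.024877788825957814))
expected px 322.3095158767285 227.29514987657797
```

View pics/w2.png

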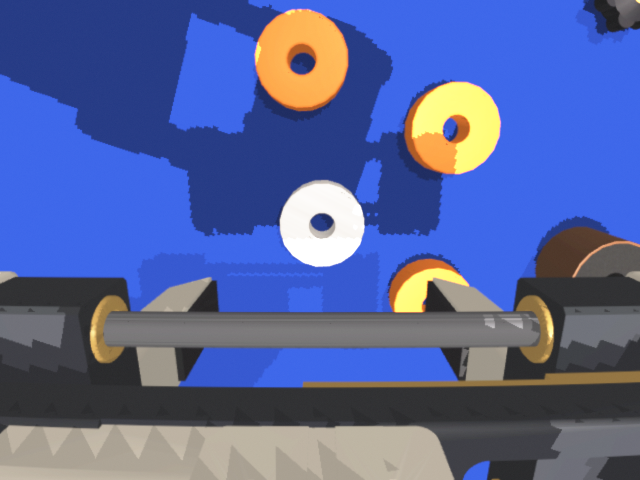

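The wrist view is sharp. The spacer is the white ring at (322,224), and its fit gives a centre of (0.421, 0.1126) with a radius of 30.0 mm. The fingers will clear the orange rings.

Emit:
carry_out --pt "1.07 0.09 0 0 0 0 1" --pt "0 0 3.9 0 0 0 1" --pt "0 0 3.9 0 0 0 1" --pt "0 0 3.0 0 0 0 1" --pt "0 0 1.1 0 0 0 1" --pt "0 0 0 0 0 0 1" --pt "0 0 0 0 0 0 0.5" --pt "0 0 0 0 0 0 0.5" --force 30

```text
time: 2.97
tool_pos: [0.4213, 0.1138, 0.0193]
tool_rot: [3.14, 0.001, 1.905]
contact_force: [0.1, 0.3, 0.3]
opening: 0.0823
grip_force: 0.0
```

Emit:
carry_out --pt "0 0 0 0 0 0 0.5" --pt "0 0 0 0 0 0 0.5" --pt "0 0 0 0 0 0 0.5" --pt "0 0 0 0 0 0 0.5" --pt "0 0 0 0 0 0 0.5" --pt "0 0 0 0 0 0 0.5" --pt "0 0 0 0 0 0 0.5" --pt "0 0 0 0 0 0 0.5"

```text
time: 3.63
tool_pos: [0.4208, 0.1135, 0.019]
tool_rot: [3.14, 0.0, 1.905]
contact_force: [-1.2, -0.4, 7.1]
opening: 0.0591
grip_force: 30.0
```

```bash
cat >> h.py <<'E'
PSI=np.radians(-10); A=np.array([-.5*np.cos(PSI),-.5*np.sin(PSI),np.sqrt(.75)])
Y=np.array([-np.sin(PSI),np.cos(PSI),0]); RS=Ro.from_matrix(np.c_[np.cross(Y,-A),Y,-A])  # tool frame along spindle
TIP=np.array([.5272,-.2152,.2333])
E
python3 - <<'E'
from h import *
p,R=pose(); s=p+[0,0,.15]
X=RS.as_matrix()[:,0]; print(X)
rows(TIP+A*.04-.06*X,RS,12,(s,R))
E
```

```text
[-0.85286853  0.15038373 -0.5       ]
per row: 12 dist 0.384 turn [-0.023 -0.039 -0.086] tot 1.173
[-3.01, 0.17, -1.07, -0.023, -0.039, -0.086]
[-3.05, -0.06, -0.95, -0.023, -0.039, -0.086]
[-3.07, -0.31, -0.84, -0.023, -0.039, -0.086]
[-3.07, -0.56, -0.73, -0.023, -0.039, -0.086]
[-3.03, -0.8, -0.62, -0.023, -0.039, -0.086]
[-2.98, -1.05, -0.52, -0.023, -0.039, -0.086]
[-2.89, -1.29, -0.44, -0.023, -0.039, -0.086]
[-2.79, -1.53, -0.36, -0.023, -0.039, -0.086]
[-2.66, -1.76, -0.29, -0.023, -0.039, -0.086]
[-2.51, -1.98, -0.23, -0.023, -0.039, -0.086]
[-2.33, -2.18, -0.18, -0.023, -0.039, -0.086]
[-2.14, -2.37, -0.15, -0.023, -0.039, -0.086]
```

Emit:
carry_out --pt "0 0 -3 0 0 0 0.5" --pt "0 0 -4 0 0 0 0.5" --pt "0 0 -4 0 0 0 0.5" --pt "0 0 -4 0 0 0 0.5" --pt "-3.01 0.17 -1.07 -0.023 -0.039 -0.086 0.5" --pt "-3.05 -0.06 -0.95 -0.023 -0.039 -0.086 0.5" --pt "-3.07 -0.31 -0.84 -0.023 -0.039 -0.086 0.5" --pt "-3.07 -0.56 -0.73 -0.023 -0.039 -0.086 0.5"

```text
time: 4.3
tool_pos: [0.4664, 0.001, 0.212]
tool_rot: [3.077, 0.171, 2.249]
contact_force: [-0.1, 0.4, -1.6]
opening: 0.0591
grip_force: 30.0
```

Emit:
carry_out --pt "-3.03 -0.8 -0.62 -0.023 -0.039 -0.086 0.5" --pt "-2.98 -1.05 -0.52 -0.023 -0.039 -0.086 0.5" --pt "-2.89 -1.29 -0.44 -0.023 -0.039 -0.086 0.5" --pt "-2.79 -1.53 -0.36 -0.023 -0.039 -0.086 0.5" --pt "-2.66 -1.76 -0.29 -0.023 -0.039 -0.086 0.5" --pt "-2.51 -1.98 -0.23 -0.023 -0.039 -0.086 0.5" --pt "-2.33 -2.18 -0.18 -0.023 -0.039 -0.086 0.5" --pt "-2.14 -2.37 -0.15 -0.023 -0.039 -0.086 0.5"

```text
time: 4.97
tool_pos: [0.5551, -0.2166, 0.2942]
tool_rot: [3.134, 0.511, 2.945]
contact_force: [0.4, 0.7, -0.7]
opening: 0.0591
grip_force: 30.0
```

Emit:
carry_out --pt "0 0 0 0 0 0 0.5" --pt "0 0 0 0 0 0 0.5" --pt "0 0 0 0 0 0 0.5" --pt "0 0 0 0 0 0 0.5" --pt "0 0 0 0 0 0 0.5" --pt "0 0 0 0 0 0 0.5" --pt "0 0 0 0 0 0 0.5" --pt "0 0 0 0 0 0 0.5"

```text
time: 5.63
tool_pos: [0.5554, -0.215, 0.294]
tool_rot: [3.133, 0.51, 2.941]
contact_force: [0.1, 0.2, -1.9]
opening: 0.0593
grip_force: 30.0
```

Run:
```python
from h import *
p,R=pose(); print(p.round(4),(R.inv()*RS).as_rotvec().round(4),robot.observe()["qpos"].round(2))
c=cams.read_camera("wrist"); cv2.imwrite("pics/w3.png",c["image"])
P,d,o=cloud(c); F=np.c_[RS.as_matrix()[:,0],Y,A]   # coords about TIP: x(tool x), y, along axis
Q=(P-TIP)@F; q=Q[(np.hypot(Q[...,0],Q[...,1])<.02)&(Q[...,2]<.012)&(Q[...,2]>-.09)]
for a in np.arange(-.09,.012,.006):
    b=q[(q[:,2]>a)&(q[:,2]<=a+.006)]
    if len(b): print(a.round(3),len(b),b[:,:2].min(0).round(4),b[:,:2].max(0).round(4),b[:,2].max().round(4))
t=Q[(abs(Q[...,0]+.06)<.06)&(abs(Q[...,1])<.05)&(Q[...,2]>.013)&(Q[...,2]<.07)]
for a in np.arange(.013,.07,.006):
    b=t[(t[:,2]>a)&(t[:,2]<=a+.006)]
    if len(b): print("ring?",a.round(3),len(b),b[:,:2].min(0).round(4),b[:,:2].max(0).round(4))
```

```text
[ 0.5554 -0.215   0.294 ] [-0.004  -0.0134 -0.0226] [-0.6   0.18  1.69  0.28  0.82 -2.12]
-0.09 2 [0.0065 0.0006] [0.0072 0.0034] -0.0889
-0.084 2 [0.0038 0.0042] [0.0059 0.0062] -0.0802
-0.078 3 [0.0027 0.0049] [0.0054 0.0068] -0.0733
-0.072 1 [0.0068 0.003 ] [0.0068 0.003 ] -0.0702
-0.066 4 [0.0037 0.0019] [0.0069 0.0062] -0.0601
-0.06 2 [0.0027 0.0044] [0.0057 0.0068] -0.0544
-0.054 3 [0.0045 0.0014] [0.007  0.0056] -0.0508
-0.048 1 [0.0065 0.0033] [0.0065 0.0033] -0.0478
-0.036 1 [0.0018 0.0074] [0.0018 0.0074] -0.0306
-0.03 6 [ 0.0063 -0.0023] [0.0075 0.0042] -0.0247
-0.024 7 [0.0033 0.0027] [0.007  0.0068] -0.0181
-0.018 132 [-0.0069 -0.0069] [0.0072 0.0073] -0.012
-0.012 211 [-0.006  -0.0061] [0.0067 0.0068] -0.006
-0.006 216 [-0.0045 -0.0042] [0.0049 0.0048] -0.0
0.0 56 [-0.0026 -0.0029] [0.0032 0.0034] 0.0014
ring? 0.019 269 [-0.0646 -0.021 ] [-0.0253  0.0314]
ring? 0.025 418 [-0.0623 -0.0272] [-0.0253  0.0384]
ring? 0.031 617 [-0.0594 -0.0341] [-0.0253  0.0457]
ring? 0.037 1248 [-0.0849 -0.04  ] [-0.0252  0.0494]
ring? 0.043 9668 [-0.0845 -0.0405] [-0.0256  0.0496]
ring? 0.049 613 [-0.052  -0.0411] [-0.0427  0.05  ]
ring? 0.055 669 [-0.0654 -0.0415] [-0.0426  0.0499]
ring? 0.061 531 [-0.0658 -0.0403] [-0.0428  0.0498]
ring? 0.067 74 [-0.0651 -0.0278] [-0.043   0.0346]
```

View pics/w3.png

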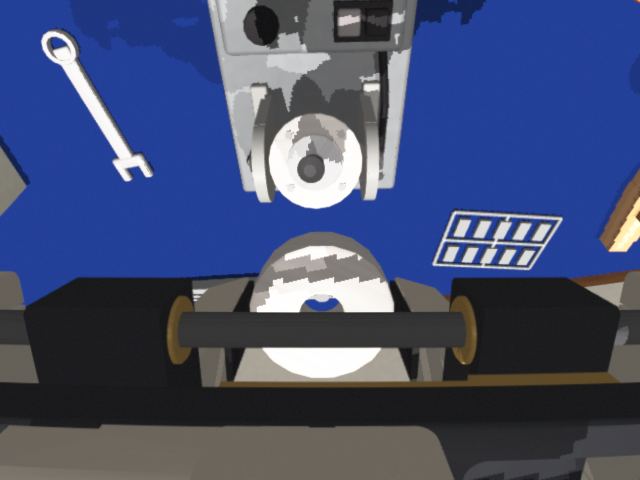

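The wrist view shows the spindle tip at (312,168) beside the held ring at (322,305). The tip lies within 0.5 mm of my estimate. A guide rod crosses the gripper at row 330, so I'll check its place in the tool frame.

```bash
cat >> h.py <<'E'
TIP=TIP+.0003*RS.as_matrix()[:,0]+.0004*Y+.0012*A
E
python3 - <<'E'
from h import *
p,R=pose(); c=cams.read_camera("wrist"); P,d,o=cloud(c)
L=R.inv().apply((P-p).reshape(-1,3)).reshape(P.shape)
print("rod",L[320:346:5,320].round(4).tolist()); print("below",L[370:480:20,320].round(4).tolist(),L[370:480:20,450].round(4).tolist())
# ring near face in tool frame
m=(abs(L[...,1])<.032)&(L[...,2]>-.02)&(L[...,2]<-.002)
q=L[m]; print("face z",np.percentile(q[:,2],[5,50,95]).round(4),"xy",q[:,:2].min(0).round(4),q[:,:2].max(0).round(4))
b=q[q[:,2]<np.median(q[:,2])+.0015]; print(cv2.minEnclosingCircle(b[:,:2].astype(np.float32)), len(b))
off=np.array([-.0008,0,0])
tgt=TIP+A*(.019+.012)-RS.apply(off); rows(tgt,RS,4)
E
```

```text
rod [[0.0295, -0.0005, -0.0728], [0.0282, -0.0005, -0.0725], [0.028, -0.0004, -0.0745], [0.0269, -0.0004, -0.0746], [0.0257, -0.0005, -0.0747], [0.0243, -0.0005, -0.0744]]
below [[-0.0263, -0.0007, -0.006], [0.0244, -0.0004, -0.0904], [0.025, -0.0004, -0.0965], [0.0256, -0.0004, -0.1017], [0.025, -0.0003, -0.1051], [0.0242, -0.0003, -0.1077]] [[0.012, 0.0321, -0.0652], [0.0249, 0.0225, -0.0913], [0.0248, 0.0209, -0.0964], [0.0246, 0.0195, -0.1008], [0.0197, 0.0204, -0.0996], [0.0669, -0.0002, -0.1496]]
face z [-0.0068 -0.0055 -0.0043] xy [-0.0309 -0.032 ] [0.0289 0.032 ]
((0.0026138562243431807, -2.9713771709793946e-06), 0.033096905797719955) 9836
per row: 4 dist 0.056 turn [-0.001 -0.003 -0.006] tot 0.027
[1.38, -0.14, 0.18, -0.001, -0.003, -0.006]
[1.38, -0.13, 0.18, -0.001, -0.003, -0.006]
[1.38, -0.13, 0.17, -0.001, -0.003, -0.006]
[1.39, -0.12, 0.17, -0.001, -0.003, -0.006]
```

Emit:
carry_out --pt "1.38 -0.14 0.18 -0.001 -0.003 -0.006 0.5" --pt "1.38 -0.13 0.18 -0.001 -0.003 -0.006 0.5" --pt "1.38 -0.13 0.17 -0.001 -0.003 -0.006 0.5" --pt "1.39 -0.12 0.17 -0.001 -0.003 -0.006 0.5" --pt "0 0 0 0 0 0 0.5" --pt "0 0 0 0 0 0 0.5" --pt "0 0 0 0 0 0 0.5" --pt "0 0 0 0 0 0 0.5"

```text
time: 6.4
tool_pos: [0.5114, -0.2126, 0.2615]
tool_rot: [-3.14, 0.524, 2.968]
contact_force: [-0.1, -0.4, -1.7]
opening: 0.0591
grip_force: 30.0
```

```bash
cat >> h.py <<'E'
def err(off=(0,0,0)):
    "tool-frame shift (cm) that puts the bore on the axis; height of TCP over the tip; turn still owed"
    p,R=pose(); b=p+R.apply(off); s=(b-TIP)@A; e=TIP+s*A-b
    print("shift cm",(R.inv().apply(e)*100).round(3),"s mm",(s*1000).round(1),"turn",(R.inv()*RS).as_rotvec().round(4))
E
python3 -c "
from h import *
err((-.0009,0,0))"
```

```text
shift cm [ 0.141  0.057 -0.   ] s mm 31.3 turn [-0.001   0.0001  0.0012]
```

Emit:
carry_out --pt "0.14 0.06 0 0 0 0 0.5" --pt "0 0 0 0 0 0 0.5" --pt "0 0 0.5 0 0 0 0.5" --pt "0 0 0.8 0 0 0 0.5" --pt "0 0 0.8 0 0 0 0.5" --pt "0 0 0.8 0 0 0 0.5" --pt "0 0 0.8 0 0 0 0.5" --pt "0 0 0 0 0 0 0.5"

```text
time: 7.07
tool_pos: [0.5279, -0.2146, 0.2259]
tool_rot: [3.141, 0.52, 2.967]
contact_force: [0.7, -0.3, -1.9]
opening: 0.0593
grip_force: 30.0
```

```bash
python3 -c "
from h import *
err((-.0009,0,0));print(robot.observe()['contact_force'])"
```

```text
shift cm [-0.197 -0.035 -0.001] s mm -7.9 turn [ 0.0004 -0.0032  0.0003]
[ 0.72692789 -0.32596668 -1.8647177 ]
```

Emit:
carry_out --pt "0 0 0 0 0 0 0.5" --pt "0 0 0 0 0 0 0.5" --pt "0 0 0 0 0 0 0.5" --pt "0 0 0 0 0 0 0.5" --pt "0 0 0 0 0 0 0.5" --pt "0 0 0 0 0 0 0.5" --pt "0 0 0 0 0 0 0.5" --pt "0 0 0 0 0 0 0.5"

```text
time: 7.73
tool_pos: [0.5275, -0.2146, 0.228]
tool_rot: [-3.141, 0.522, 2.968]
contact_force: [0.2, 0.3, -1.2]
opening: 0.0593
grip_force: 30.0
```

```bash
python3 -c "
from h import *
err((-.0009,0,0));print(robot.observe()['contact_force'])"
```

```text
shift cm [-0.127 -0.024 -0.   ] s mm -5.9 turn [-0.0004 -0.0012  0.0009]
[ 0.23036029  0.2691085  -1.19783192]
```

Emit:
carry_out --pt "-0.13 -0.02 0 0 0 0 0.5" --pt "0 0 0.6 0 0 0 0.5" --pt "0 0 0.6 0 0 0 0.5" --pt "0 0 0.6 0 0 0 0.5" --pt "0 0 0.6 0 0 0 0.5" --pt "0 0 0.6 0 0 0 0.5" --pt "0 0 0.6 0 0 0 0.5" --pt "0 0 0.6 0 0 0 0.5"

```text
time: 8.4
tool_pos: [0.5496, -0.2187, 0.1913]
tool_rot: [-3.141, 0.522, 2.968]
contact_force: [-0.0, -0.3, -2.3]
opening: 0.0593
grip_force: 30.0
```

```bash
python3 -c "
from h import *
err((-.0009,0,0));print(robot.observe()['contact_force'])"
```

```text
shift cm [-0.019 -0.008 -0.   ] s mm -48.9 turn [-0.0002 -0.0017  0.0008]
[-0.01962255 -0.34695949 -2.30808002]
```

Emit:
carry_out --pt "0 0 0 0 0 0 0.9" --pt "0 0 0 0 0 0 0.9" --pt "0 0 0 0 0 0 0.9" --pt "0 0 0 0 0 0 0.9" --pt "0 0 -2 0 0 0 0.9" --pt "0 0 -3 0 0 0 0.9" --pt "0 0 -4 0 0 0 0.9" --pt "0 0 0 0 0 0 1"

```text
time: 9.07
tool_pos: [0.5052, -0.2118, 0.2772]
tool_rot: [-3.135, 0.532, 2.971]
contact_force: [1.8, -0.1, 0.7]
opening: 0.0854
grip_force: 0.0
```

```bash
cat >> h.py <<'E'
def stack():
    "heights (mm over the shoulder) of annulus points round the spindle, by camera"
    for n in ("wrist","scene","top"):
        c=cams.read_camera(n); P,_,_=cloud(c); F=np.c_[RS.as_matrix()[:,0],Y,A]; Q=(P-TIP)@F; h=Q[...,2]+.095
        r=np.hypot(Q[...,0],Q[...,1]); m=(r>.012)&(r<.027)&(h>-.02)&(h<.088)
        hh=np.histogram(h[m]*1000,np.arange(-20,90,4)); print(n,[(int(b),int(a)) for a,b in zip(*hh) if a>8])
        q=Q[(r<.045)&(abs(h-np.median(h[m]))<.004)]; print("  med",(np.median(h[m])*1000).round(1),"xy",q[:,:2].min(0).round(3),q[:,:2].max(0).round(3))
E
python3 -c "
from h import *
err();stack()"
```

```text
shift cm [ 0.3    0.085 -0.003] s mm 48.0 turn [-0.0051  0.0081  0.0031]
wrist [(20, 2044), (24, 981)]
  med 23.7 xy [-0.028 -0.029] [0.032 0.029]
scene [(20, 81), (24, 55)]
  med 23.2 xy [-0.03  -0.028] [0.031 0.032]
top [(16, 32), (20, 107), (24, 44)]
  med 22.0 xy [-0.03  -0.031] [0.029 0.027]
```

The spacer is home, with its upper face at 24–25 mm. Next is the drum.

```bash
python3 -c "
from h import *
rows(np.array([.6257,.143,.15]),down(3.10),11)"
```

```text
per row: 11 dist 0.393 turn [-0.003  0.048 -0.012] tot 0.54
[0.09, 3.36, 1.21, -0.003, 0.048, -0.012]
[-0.0, 3.36, 1.22, -0.003, 0.048, -0.012]
[-0.1, 3.35, 1.23, -0.003, 0.048, -0.012]
[-0.2, 3.35, 1.23, -0.003, 0.048, -0.012]
[-0.3, 3.34, 1.23, -0.003, 0.048, -0.012]
[-0.39, 3.33, 1.23, -0.003, 0.048, -0.012]
[-0.49, 3.32, 1.22, -0.003, 0.048, -0.012]
[-0.59, 3.31, 1.2, -0.003, 0.048, -0.012]
[-0.68, 3.3, 1.18, -0.003, 0.048, -0.012]
[-0.78, 3.29, 1.16, -0.003, 0.048, -0.012]
[-0.87, 3.27, 1.13, -0.003, 0.048, -0.012]
```

Emit:
carry_out --pt "0.09 3.36 0 0 0.048 -0.012 1" --pt "0 3.36 0.2 0 0.048 -0.012 1" --pt "-0.1 3.35 1.23 0 0.048 -0.012 1" --pt "-0.2 3.35 1.5 0 0.048 -0.012 1" --pt "-0.3 3.34 1.5 0 0.048 -0.012 1" --pt "-0.39 3.33 1.5 0 0.048 -0.012 1" --pt "-0.49 3.32 1.5 0 0.048 -0.012 1" --pt "-0.59 3.31 1.5 0 0.048 -0.012 1"

```text
time: 9.88
tool_pos: [0.5865, 0.0486, 0.1832]
tool_rot: [-3.109, 0.132, 3.064]
contact_force: [0.5, -0.0, 0.4]
opening: 0.0923
grip_force: 0.0
```

Emit:
carry_out --pt "-0.68 3.3 1.5 0 0.048 -0.012 1" --pt "-0.78 3.29 1.5 0 0.048 -0.012 1" --pt "-0.87 3.27 1.3 0 0.048 -0.012 1" --pt "0 0 0 0 0 0 1" --pt "0 0 0 0 0 0 1" --pt "0 0 0 0 0 0 1" --pt "0 0 0 0 0 0 1" --pt "0 0 0 0 0 0 1"

```text
time: 10.55
tool_pos: [0.6205, 0.1404, 0.1426]
tool_rot: [-3.108, -0.007, 3.092]
contact_force: [-0.6, 0.1, 0.4]
opening: 0.0921
grip_force: 0.0
```

Run:
```python
from h import *
p,R=pose(); c=cams.read_camera("wrist"); cv2.imwrite("pics/w4.png",c["image"])
r=ring(c,.045,(0,0,0),(180,255,255),(.6257,.143),.045); print(p.round(4),robot.observe()["tool_rot"].round(3),r)
t=np.array([*r[0][0],p[2]]); print("shift",(R.inv().apply(t-p)*100).round(2),"turn to down",(R.inv()*down(3.10)).as_rotvec().round(3))
```

```text
[0.6205 0.1404 0.1426] [-3.108 -0.007  3.092] (((0.6251177191734314, 0.14292952418327332), 0.03265196457505226), 6617, np.float64(0.04494704199023741))
shift [-0.45  0.28 -0.01] turn to down [-0.034 -0.007 -0.008]
```

View pics/w4.png

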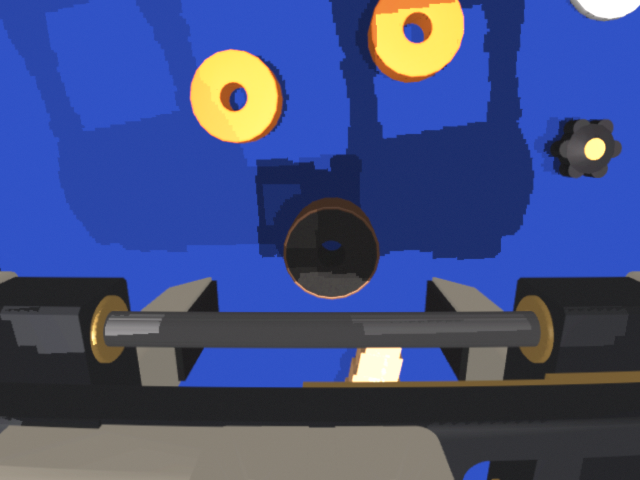

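The drum is at (332,250), clear of the hull and the orange rings.

Emit:
carry_out --pt "-0.45 0.28 0 -0.034 -0.007 -0.008 1" --pt "0 0 3.0 0 0 0 1" --pt "0 0 3.5 0 0 0 1" --pt "0 0 3.0 0 0 0 1" --pt "0 0 1.95 0 0 0 1" --pt "0 0 0 0 0 0 1" --pt "0 0 0 0 0 0 1" --pt "0 0 0 0 0 0 0.55"

```text
time: 11.27
tool_pos: [0.6262, 0.1438, 0.0292]
tool_rot: [3.141, 0.002, 3.101]
contact_force: [0.5, 0.1, 0.1]
opening: 0.0885
grip_force: 0.0
```

Emit:
carry_out --pt "0 0 0 0 0 0 0.55" --pt "0 0 0 0 0 0 0.55" --pt "0 0 0 0 0 0 0.55" --pt "0 0 0 0 0 0 0.55" --pt "0 0 0 0 0 0 0.55" --pt "0 0 0 0 0 0 0.55" --pt "0 0 0 0 0 0 0.55" --pt "0 0 0 0 0 0 0.55"

```text
time: 11.93
tool_pos: [0.6254, 0.1441, 0.0281]
tool_rot: [3.141, -0.0, 3.102]
contact_force: [-1.9, -0.6, 5.7]
opening: 0.064
grip_force: 30.0
```

Run:
```python
from h import *
p,R=pose(); print(p.round(4),R.inv().apply(np.array([.6251,.1429,p[2]])-p).round(4),(R.inv()*down(3.1)).as_rotvec().round(4))
rows(TIP+A*(.028+.03),RS,12,(p+[0,0,.12],R))
```

```text
[0.6254 0.1441 0.0281] [ 0.0003 -0.0012 -0.    ] [ 0.0002 -0.0004  0.0017]
per row: 12 dist 0.4 turn [ 0.003 -0.044  0.011] tot 0.541
[0.95, -2.99, -1.14, 0.003, -0.044, 0.011]
[0.86, -3.0, -1.17, 0.003, -0.044, 0.011]
[0.78, -3.01, -1.19, 0.003, -0.044, 0.011]
[0.69, -3.02, -1.22, 0.003, -0.044, 0.011]
[0.61, -3.04, -1.24, 0.003, -0.044, 0.011]
[0.52, -3.05, -1.25, 0.003, -0.044, 0.011]
[0.43, -3.05, -1.26, 0.003, -0.044, 0.011]
[0.34, -3.06, -1.27, 0.003, -0.044, 0.011]
[0.25, -3.07, -1.28, 0.003, -0.044, 0.011]
[0.16, -3.08, -1.28, 0.003, -0.044, 0.011]
[0.07, -3.08, -1.27, 0.003, -0.044, 0.011]
[-0.02, -3.08, -1.26, 0.003, -0.044, 0.011]
```

Emit:
carry_out --pt "0 0 -4 0 0 0 0.55" --pt "0 0 -4 0 0 0 0.55" --pt "0 0 -4 0 0 0 0.55" --pt "0 0 -4 0 0 0 0.55" --pt "0.95 -2.99 -0.8 0.003 -0.044 0.011 0.55" --pt "0.86 -3.0 -0.8 0.003 -0.044 0.011 0.55" --pt "0.78 -3.01 -0.8 0.003 -0.044 0.011 0.55" --pt "0.69 -3.02 -0.85 0.003 -0.044 0.011 0.55"

```text
time: 12.6
tool_pos: [0.5825, 0.0253, 0.2178]
tool_rot: [-3.133, 0.175, 3.059]
contact_force: [0.4, -0.7, -1.1]
opening: 0.0639
grip_force: 30.0
```

Emit:
carry_out --pt "0.61 -3.04 -0.9 0.003 -0.044 0.011 0.55" --pt "0.52 -3.05 -0.9 0.003 -0.044 0.011 0.55" --pt "0.43 -3.05 -0.95 0.003 -0.044 0.011 0.55" --pt "0.34 -3.06 -0.95 0.003 -0.044 0.011 0.55" --pt "0.25 -3.07 -0.95 0.003 -0.044 0.011 0.55" --pt "0.16 -3.08 -0.95 0.003 -0.044 0.011 0.55" --pt "0.07 -3.08 -0.95 0.003 -0.044 0.011 0.55" --pt "0 -3.08 -0.9 0.003 -0.044 0.011 0.55"

```text
time: 13.27
tool_pos: [0.5056, -0.2118, 0.2839]
tool_rot: [-3.141, 0.528, 2.966]
contact_force: [1.3, -0.1, -2.1]
opening: 0.064
grip_force: 30.0
```

Emit:
carry_out --pt "0 0 0 0 0 0 0.55" --pt "0 0 0 0 0 0 0.55" --pt "0 0 0 0 0 0 0.55" --pt "0 0 0 0 0 0 0.55" --pt "0 0 0 0 0 0 0.55" --pt "0 0 0 0 0 0 0.55" --pt "0 0 0 0 0 0 0.55" --pt "0 0 0 0 0 0 0.55"

```text
time: 13.93
tool_pos: [0.507, -0.2102, 0.2836]
tool_rot: [-3.141, 0.527, 2.968]
contact_force: [0.7, 0.0, -2.0]
opening: 0.0636
grip_force: 30.0
```

```bash
cat >> h.py <<'E'
def held(z0,z1):
    "held part's near face in the tool frame"
    p,R=pose(); P,_,_=cloud(cams.read_camera("wrist")); L=R.inv().apply((P-p).reshape(-1,3))
    q=L[(abs(L[:,1])<.028)&(L[:,2]>z0)&(L[:,2]<z1)&(abs(L[:,0])<.045)]
    print("face z",np.percentile(q[:,2],[10,50,90]).round(4),"x",np.percentile(q[:,0],[.2,99.8]).round(4),len(q))
E
python3 -c "
from h import *
held(-.025,-.01);err((.0003,0,0));print(robot.observe()['contact_force'])"
```

```text
face z [-0.0173 -0.0165 -0.0157] x [-0.0243  0.0326] 13163
shift cm [ 0.71  -0.077 -0.002] s mm 52.8 turn [-0.0001  0.0031  0.0004]
[-0.54481944  1.0097561  -1.74533849]
```

Emit:
carry_out --pt "0.7 -0.08 0 0 0 0 0.55" --pt "0 0 0.5 0 0 0 0.55" --pt "0 0 0.5 0 0 0 0.55" --pt "0 0 0.5 0 0 0 0.55" --pt "0 0 0 0 0 0 0.55" --pt "0 0 0 0 0 0 0.55" --pt "0 0 0 0 0 0 0.55" --pt "0 0 0 0 0 0 0.55"

```text
time: 14.65
tool_pos: [0.5081, -0.2121, 0.2674]
tool_rot: [-3.141, 0.527, 2.967]
contact_force: [0.2, 1.0, -2.0]
opening: 0.0634
grip_force: 30.0
```

```bash
python3 -c "
from h import *
err((.0005,0,0));print(robot.observe()['contact_force'])"
```

```text
shift cm [ 0.007  0.063 -0.   ] s mm 38.0 turn [-0.0008  0.0036 -0.0003]
[ 0.19008261  1.02520333 -2.0029454 ]
```

Emit:
carry_out --pt "0 0.05 0.4 0 0.003 0 0.55" --pt "0 0 0.6 0 0 0 0.55" --pt "0 0 0.6 0 0 0 0.55" --pt "0 0 0.6 0 0 0 0.55" --pt "0 0 0.6 0 0 0 0.55" --pt "0 0 0.6 0 0 0 0.55" --pt "0 0 0.4 0 0 0 0.55" --pt "0 0 0 0 0 0 0.55"

```text
time: 15.32
tool_pos: [0.5269, -0.2146, 0.2331]
tool_rot: [3.141, 0.522, 2.966]
contact_force: [-0.3, -1.0, -2.2]
opening: 0.0637
grip_force: 30.0
```

```bash
python3 -c "
from h import *
err((.0005,0,0));print(robot.observe()['contact_force'])"
```

```text
shift cm [-0.067 -0.011 -0.   ] s mm -1.2 turn [ 0.0002 -0.0012 -0.0006]
[-0.30154217 -0.97259348 -2.21495143]
```

Emit:
carry_out --pt "-0.06 0 0.5 0 0 0 0.55" --pt "0 0 0.6 0 0 0 0.55" --pt "0 0 0.6 0 0 0 0.55" --pt "0 0 0.6 0 0 0 0.55" --pt "0 0 0.6 0 0 0 0.55" --pt "0 0 0.5 0 0 0 0.55" --pt "0 0 0.3 0 0 0 0.55" --pt "0 0 0.1 0 0 0 0.55"

```text
time: 15.98
tool_pos: [0.5461, -0.2181, 0.201]
tool_rot: [3.141, 0.523, 2.966]
contact_force: [0.4, 0.5, -1.7]
opening: 0.0637
grip_force: 30.0
```

```bash
python3 -c "
from h import *
err((.0005,0,0));print(robot.observe()['contact_force'])"
```

```text
shift cm [0.021 0.001 0.   ] s mm -38.8 turn [-0.0002 -0.0005 -0.0005]
[ 0.35847443  0.53327327 -1.68684441]
```

Emit:
carry_out --pt "0 0 0.1 0 0 0 0.55" --pt "0 0 0.1 0 0 0 0.55" --pt "0 0 0 0 0 0 0.55" --pt "0 0 0 0 0 0 0.95" --pt "0 0 0 0 0 0 0.95" --pt "0 0 0 0 0 0 0.95" --pt "0 0 0 0 0 0 0.95" --pt "0 0 0 0 0 0 0.95"

```text
time: 16.65
tool_pos: [0.5472, -0.2185, 0.2003]
tool_rot: [-3.141, 0.525, 2.967]
contact_force: [0.3, -0.6, 0.2]
opening: 0.087
grip_force: 0.0
```

Emit:
carry_out --pt "0 0 -2 0 0 0 0.95" --pt "0 0 -3 0 0 0 0.95" --pt "0 0 -4 0 0 0 1" --pt "0 0 -2 0 0 0 1" --pt "0 0 0 0 0 0 1" --pt "0 0 0 0 0 0 1" --pt "0 0 0 0 0 0 1" --pt "0 0 0 0 0 0 1"

```text
time: 17.32
tool_pos: [0.4927, -0.2085, 0.2935]
tool_rot: [3.14, 0.521, 2.966]
contact_force: [-0.0, -0.1, 0.0]
opening: 0.092
grip_force: 0.0
```

```bash
python3 -c "
from h import *
err();stack(); p,R=pose(); rows(np.array([.4498,.3396,.14]),down(2.36),16)"
```

```text
shift cm [ 0.001 -0.022 -0.   ] s mm 68.5 turn [ 0.0006 -0.0021 -0.001 ]
wrist [(64, 544), (68, 3549)]
  med 68.7 xy [-0.03  -0.032] [0.034 0.032]
scene [(64, 67), (68, 69)]
  med 67.6 xy [-0.031 -0.031] [0.035 0.035]
top [(60, 14), (64, 98), (68, 97)]
  med 67.7 xy [-0.032 -0.035] [0.034 0.029]
per row: 16 dist 0.571 turn [0.01  0.032 0.037] tot 0.795
[1.23, 3.33, 0.41, 0.01, 0.032, 0.037]
[1.34, 3.28, 0.41, 0.01, 0.032, 0.037]
[1.44, 3.24, 0.43, 0.01, 0.032, 0.037]
[1.55, 3.18, 0.44, 0.01, 0.032, 0.037]
[1.65, 3.13, 0.46, 0.01, 0.032, 0.037]
[1.75, 3.07, 0.48, 0.01, 0.032, 0.037]
[1.85, 3.01, 0.51, 0.01, 0.032, 0.037]
[1.94, 2.94, 0.54, 0.01, 0.032, 0.037]
[2.03, 2.88, 0.57, 0.01, 0.032, 0.037]
[2.12, 2.81, 0.61, 0.01, 0.032, 0.037]
[2.2, 2.73, 0.65, 0.01, 0.032, 0.037]
[2.28, 2.66, 0.7, 0.01, 0.032, 0.037]
[2.35, 2.58, 0.74, 0.01, 0.032, 0.037]
[2.42, 2.5, 0.79, 0.01, 0.032, 0.037]
[2.49, 2.41, 0.85, 0.01, 0.032, 0.037]
[2.55, 2.33, 0.9, 0.01, 0.032, 0.037]
```

The drum's upper face measures 68.7 mm against an expected 68.8 mm, so it is home. Next is the washer.

Emit:
carry_out --pt "1.23 3.33 0.41 0.01 0.032 0.037 1" --pt "1.34 3.28 0.41 0.01 0.032 0.037 1" --pt "1.44 3.24 0.43 0.01 0.032 0.037 1" --pt "1.55 3.18 0.44 0.01 0.032 0.037 1" --pt "1.65 3.13 0.46 0.01 0.032 0.037 1" --pt "1.75 3.07 0.48 0.01 0.032 0.037 1" --pt "1.85 3.01 0.51 0.01 0.032 0.037 1" --pt "1.94 2.94 0.54 0.01 0.032 0.037 1"

```text
time: 18.13
tool_pos: [0.471, 0.0671, 0.217]
tool_rot: [3.102, 0.258, 2.652]
contact_force: [0.9, -0.2, 0.1]
opening: 0.092
grip_force: 0.0
```

Emit:
carry_out --pt "2.03 2.88 0.57 0.01 0.032 0.037 1" --pt "2.12 2.81 0.61 0.01 0.032 0.037 1" --pt "2.2 2.73 0.65 0.01 0.032 0.037 1" --pt "2.28 2.66 0.7 0.01 0.032 0.037 1" --pt "2.35 2.58 0.74 0.01 0.032 0.037 1" --pt "2.42 2.5 0.79 0.01 0.032 0.037 1" --pt "2.49 2.41 0.85 0.01 0.032 0.037 1" --pt "2.55 2.33 0.9 0.01 0.032 0.037 1"

```text
time: 18.8
tool_pos: [0.4493, 0.3413, 0.1396]
tool_rot: [-3.137, -0.005, 2.359]
contact_force: [0.3, -0.2, 0.8]
opening: 0.0915
grip_force: 0.0
```

Emit:
carry_out --pt "0 0 0 0 0 0 1" --pt "0 0 0 0 0 0 1" --pt "0 0 0 0 0 0 1" --pt "0 0 0 0 0 0 1" --pt "0 0 0 0 0 0 1" --pt "0 0 0 0 0 0 1" --pt "0 0 0 0 0 0 1" --pt "0 0 0 0 0 0 1"

```text
time: 19.47
tool_pos: [0.45, 0.3389, 0.1415]
tool_rot: [-3.139, -0.003, 2.359]
contact_force: [-0.2, 0.0, -1.1]
opening: 0.0917
grip_force: 0.0
```

Run:
```python
from h import *
p,R=pose(); c=cams.read_camera("wrist"); cv2.imwrite("pics/w5.png",c["image"])
r=ring(c,.008,(0,0,120),(180,90,255),(.4498,.3396),.045); print(p.round(4),robot.observe()["tool_rot"].round(3),r)
t=np.array([*r[0][0],p[2]]); yaw=robot.observe()["tool_rot"][2]
print("shift",(R.inv().apply(t-p)*100).round(2),"turn to down",(R.inv()*down(yaw)).as_rotvec().round(3))
```

```text
[0.45   0.3389 0.1415] [-3.139e+00 -3.000e-03  2.360e+00] (((0.4475353956222534, 0.3388034701347351), 0.030021734535694122), 4328, np.float64(0.00788688610149893))
shift [ 0.17 -0.19  0.  ] turn to down [-0.002 -0.003 -0.   ]
```

View pics/w5.png

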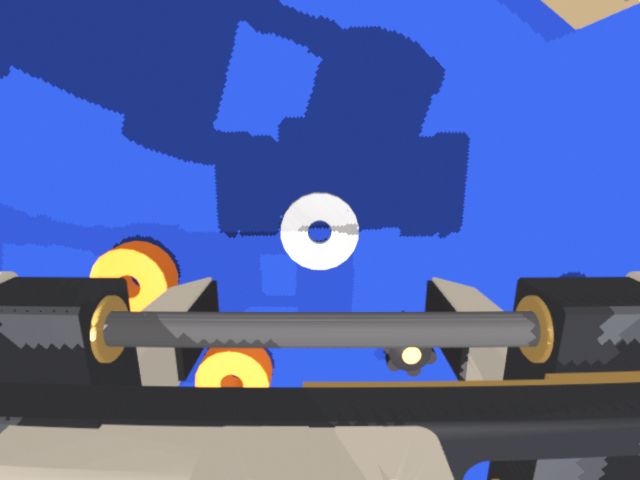

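The washer is at (320,231), with its centre at (0.4475, 0.3388). I'll descend to just above the bench and check the height before closing.

Emit:
carry_out --pt "0.17 -0.19 0 -0.002 -0.003 0 1" --pt "0 0 4 0 0 0 1" --pt "0 0 4 0 0 0 1" --pt "0 0 3 0 0 0 1" --pt "0 0 1.8 0 0 0 1" --pt "0 0 0 0 0 0 1" --pt "0 0 0 0 0 0 1" --pt "0 0 0 0 0 0 1"

```text
time: 20.18
tool_pos: [0.4473, 0.3393, 0.0136]
tool_rot: [-3.141, -0.0, 2.36]
contact_force: [0.4, 1.1, -0.4]
opening: 0.0922
grip_force: 0.0
```

Emit:
carry_out --pt "0 0 0.25 0 0 0 1" --pt "0 0 0 0 0 0 1" --pt "0 0 0 0 0 0 0.5" --pt "0 0 0 0 0 0 0.5" --pt "0 0 0 0 0 0 0.5" --pt "0 0 0 0 0 0 0.5" --pt "0 0 0 0 0 0 0.5" --pt "0 0 0 0 0 0 0.5"

```text
time: 20.85
tool_pos: [0.4472, 0.3392, 0.0107]
tool_rot: [-3.141, -0.001, 2.36]
contact_force: [-0.5, 0.1, 1.2]
opening: 0.0581
grip_force: 30.0
```

Emit:
carry_out --pt "0 0 0 0 0 0 0.5" --pt "0 0 0 0 0 0 0.5" --pt "0 0 0 0 0 0 0.5" --pt "0 0 0 0 0 0 0.5" --pt "0 0 0 0 0 0 0.5" --pt "0 0 0 0 0 0 0.5" --pt "0 0 0 0 0 0 0.5" --pt "0 0 0 0 0 0 0.5"

```text
time: 21.52
tool_pos: [0.4472, 0.3392, 0.0107]
tool_rot: [-3.141, -0.001, 2.36]
contact_force: [0.9, -0.0, 1.8]
opening: 0.0586
grip_force: 30.0
```

Run:
```python
from h import *
p,R=pose(); print(p.round(4),R.inv().apply(np.array([.4475,.3388,p[2]])-p).round(4))
rows(TIP+A*.05-.0*X if 0 else TIP+A*.05,RS,16,(p+[0,0,.19],R))
```

```text
[0.4472 0.3392 0.0107] [-0.0005 -0.0001 -0.    ]
per row: 16 dist 0.557 turn [-0.01  -0.032 -0.037] tot 0.797
[-2.66, -2.2, -0.48, -0.01, -0.032, -0.037]
[-2.59, -2.29, -0.42, -0.01, -0.032, -0.037]
[-2.52, -2.38, -0.36, -0.01, -0.032, -0.037]
[-2.44, -2.47, -0.31, -0.01, -0.032, -0.037]
[-2.35, -2.56, -0.26, -0.01, -0.032, -0.037]
[-2.27, -2.64, -0.21, -0.01, -0.032, -0.037]
[-2.17, -2.72, -0.16, -0.01, -0.032, -0.037]
[-2.07, -2.8, -0.12, -0.01, -0.032, -0.037]
[-1.97, -2.87, -0.09, -0.01, -0.032, -0.037]
[-1.87, -2.94, -0.06, -0.01, -0.032, -0.037]
[-1.76, -3.01, -0.03, -0.01, -0.032, -0.037]
[-1.65, -3.07, -0.0, -0.01, -0.032, -0.037]
[-1.53, -3.13, 0.02, -0.01, -0.032, -0.037]
[-1.41, -3.18, 0.03, -0.01, -0.032, -0.037]
[-1.29, -3.24, 0.04, -0.01, -0.032, -0.037]
[-1.17, -3.28, 0.05, -0.01, -0.032, -0.037]
```

Emit:
carry_out --pt "0 0 -3 0 0 0 0.5" --pt "0 0 -4 0 0 0 0.5" --pt "0 0 -4 0 0 0 0.5" --pt "0 0 -4 0 0 0 0.5" --pt "0 0 -4 0 0 0 0.5" --pt "-2.66 -2.2 -0.48 -0.01 -0.032 -0.037 0.5" --pt "-2.59 -2.29 -0.42 -0.01 -0.032 -0.037 0.5" --pt "-2.52 -2.38 -0.36 -0.01 -0.032 -0.037 0.5"

```text
time: 22.18
tool_pos: [0.4575, 0.2352, 0.2155]
tool_rot: [3.117, 0.099, 2.473]
contact_force: [0.3, 0.3, -1.2]
opening: 0.0582
grip_force: 30.0
```

Emit:
carry_out --pt "-2.44 -2.47 -0.31 -0.01 -0.032 -0.037 0.5" --pt "-2.35 -2.56 -0.26 -0.01 -0.032 -0.037 0.5" --pt "-2.27 -2.64 -0.21 -0.01 -0.032 -0.037 0.5" --pt "-2.17 -2.72 -0.16 -0.01 -0.032 -0.037 0.5" --pt "-2.07 -2.8 -0.12 -0.01 -0.032 -0.037 0.5" --pt "-1.97 -2.87 -0.09 -0.01 -0.032 -0.037 0.5" --pt "-1.87 -2.94 -0.06 -0.01 -0.032 -0.037 0.5" --pt "-1.76 -3.01 -0.03 -0.01 -0.032 -0.037 0.5"

```text
time: 22.85
tool_pos: [0.4842, -0.04, 0.2538]
tool_rot: [3.106, 0.365, 2.767]
contact_force: [0.2, 0.3, -1.8]
opening: 0.0587
grip_force: 30.0
```

Emit:
carry_out --pt "-1.65 -3.07 0 -0.01 -0.032 -0.037 0.5" --pt "-1.53 -3.13 0.02 -0.01 -0.032 -0.037 0.5" --pt "-1.41 -3.18 0.03 -0.01 -0.032 -0.037 0.5" --pt "-1.29 -3.24 0.04 -0.01 -0.032 -0.037 0.5" --pt "-1.17 -3.28 0.05 -0.01 -0.032 -0.037 0.5" --pt "0 0 0 0 0 0 0.5" --pt "0 0 0 0 0 0 0.5" --pt "0 0 0 0 0 0 0.5"

```text
time: 23.52
tool_pos: [0.5009, -0.2098, 0.2771]
tool_rot: [3.14, 0.525, 2.965]
contact_force: [-0.1, 0.9, -2.8]
opening: 0.0579
grip_force: 30.0
```

```bash
python3 -c "
from h import *
held(-.003,.008);err((-.0005,0,0));print(robot.observe()['contact_force'])"
```

```text
face z [0.0024 0.0031 0.0041] x [-0.0296  0.0292] 8560
shift cm [-0.033 -0.104  0.   ] s mm 50.2 turn [ 0.0005  0.0022 -0.0007]
[ 0.57522979  0.33485878 -2.12744293]
```

Emit:
carry_out --pt "-0.03 -0.1 0 0 0.002 0 0.5" --pt "0 0 0.6 0 0 0 0.5" --pt "0 0 0.7 0 0 0 0.5" --pt "0 0 0.7 0 0 0 0.5" --pt "0 0 0.7 0 0 0 0.5" --pt "0 0 0.4 0 0 0 0.5" --pt "0 0 0 0 0 0 0.5" --pt "0 0 0 0 0 0 0.5"

```text
time: 24.23
tool_pos: [0.517, -0.2139, 0.2507]
tool_rot: [-3.142, 0.525, 2.967]
contact_force: [0.0, -0.6, -0.8]
opening: 0.0581
grip_force: 30.0
```

```bash
python3 -c "
from h import *
err((-.0003,0,0));print(robot.observe()['contact_force'])"
```

```text
shift cm [ 0.04  0.09 -0.  ] s mm 19.0 turn [-0.0002  0.0011 -0.0003]
[ 0.0471201  -0.62887083 -0.78288933]
```

Emit:
carry_out --pt "0.03 0.06 0.2 0 0.001 0 0.5" --pt "0 0 0.5 0 0 0 0.5" --pt "0 0 0.6 0 0 0 0.5" --pt "0 0 0.6 0 0 0 0.5" --pt "0 0 0.6 0 0 0 0.5" --pt "0 0 0.4 0 0 0 0.5" --pt "0 0 0.2 0 0 0 0.5" --pt "0 0 0 0 0 0 0.5"

```text
time: 24.9
tool_pos: [0.5321, -0.216, 0.2235]
tool_rot: [3.142, 0.524, 2.967]
contact_force: [0.0, -0.3, -1.0]
opening: 0.0587
grip_force: 30.0
```

```bash
python3 -c "
from h import *
err((-.0003,0,0));print(robot.observe()['contact_force'])"
```

```text
shift cm [ 0.001  0.035 -0.   ] s mm -12.2 turn [-0.0002 -0.     -0.0005]
[ 0.03571404 -0.33657433 -1.00376839]
```

Emit:
carry_out --pt "0 0 0.1 0 0 0 0.5" --pt "0 0 0.1 0 0 0 0.5" --pt "0 0 0 0 0 0 0.5" --pt "0 0 0 0 0 0 0.95" --pt "0 0 0 0 0 0 0.95" --pt "0 0 0 0 0 0 0.95" --pt "0 0 0 0 0 0 0.95" --pt "0 0 0 0 0 0 0.95"

```text
time: 25.57
tool_pos: [0.5332, -0.2164, 0.2228]
tool_rot: [-3.141, 0.525, 2.967]
contact_force: [-0.3, 0.2, 0.4]
opening: 0.0854
grip_force: 0.0
```

Emit:
carry_out --pt "0 0 -2 0 0 0 0.95" --pt "0 0 -3 0 0 0 0.95" --pt "0 0 -3 0 0 0 0.95" --pt "0 0 -3 0 0 0 0.95" --pt "0 0 0 0 0 0 0.95" --pt "0 0 0 0 0 0 0.95" --pt "0 0 0 0 0 0 0.95" --pt "0 0 0 0 0 0 0.95"

```text
time: 26.23
tool_pos: [0.4787, -0.2064, 0.3164]
tool_rot: [3.141, 0.523, 2.966]
contact_force: [0.0, 0.1, 0.3]
opening: 0.087
grip_force: 0.0
```

Run:
```python
from h import *
err();stack(); c=cams.read_camera("scene"); b=cv2.resize(c["image"][130:430,130:490],None,fx=2,fy=2); cv2.imwrite("pics/s2.png",b)
```

```text
shift cm [-0.083  0.015 -0.   ] s mm 95.4 turn [ 0.0004 -0.001  -0.0008]
wrist [(72, 513), (76, 3034)]
  med 76.7 xy [-0.027 -0.03 ] [0.032 0.029]
scene [(72, 90), (76, 55)]
  med 75.2 xy [-0.03  -0.026] [0.032 0.031]
top [(68, 26), (72, 101), (76, 93), (80, 14)]
  med 75.6 xy [-0.028 -0.031] [0.029 0.027]
```

View pics/s2.png

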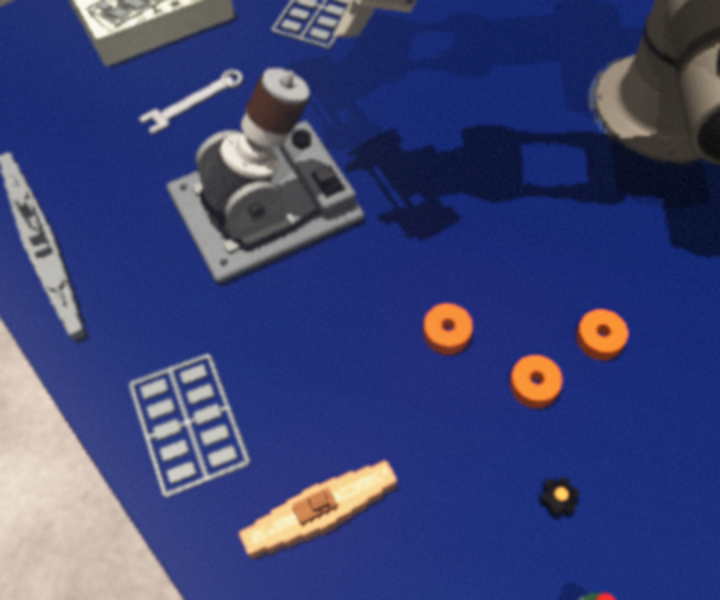

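The picture shows the spacer, drum and washer stacked on the spindle at about (275,110), with the bystanders undisturbed. The washer's upper face measures 76.7 mm against an expected 76.8 mm, so the whole stack is home.

```bash
python3 -c "
from cell import robot
print(robot.hand_in())"
```

```text
the job is handed in; nothing more can be done
None
```

The spacer, drum and washer are fitted on the spindle in that order and all measure as fully home; the gripper has let go, the nut and other bench items were left alone, and the job was handed in at about 26 s.

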